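# Open and lock the folding wing of the cover-squaring jig

### The arm

A 7-joint arm with a two-finger parallel gripper is mounted at the origin on the work surface. World frame = base frame: x ahead of the robot, y to its left, z up, the work surface at z = 0. Lengths are in m, angles in degrees, forces in N, time in s.
With the tool pointing down it reaches from about 0.425 to 0.875 m from the base axis. Payload 8.4 kg.
Tool frame: the origin (TCP) lies at the very end of the fingers, on their centre line; the grasp point (between the pads) lies 19 mm behind it; z points along the fingers, y is the line along which they close (so a half turn about z gives the same grasp; the last joint's range is limited). The gripper opens to 87 mm and grips with 3 to 60 N. Pads are 19 mm wide; open, the fingers measure 117 mm over their backs; the gripper's body (75 mm by 190 mm) begins 51 mm behind the grasp point.
Start: joints at [-82.231, 19.091, 2.286, 83.961, -0.768, 76.965, -3.352], TCP at [0.151, 0.632, 0.223] pointing down, gripper open.
Joint ranges: [-147.57, 147.57], [-21.85, 119.76], [-74.77, 79.35], [14.55, 137.4], [-85.83, 265.84], [4.83, 119.75], [-152.11, 152.11]. Speed limits (degrees/s): [127.2, 127.2, 159.86, 159.86, 180, 180, 180].

### API

Orientations are given as a 3x3 rotation matrix whose columns are the frame's x, y, z axes.
In Python, from station import robot gives the robot as it stands. The module is installed in compiled form; this text tells all that it offers.
- The arm moves only by the tool apply_moves, never from a script. Its argument "moves" is a list that holds one entry, the list of rows, each a list of 4 numbers: the shift along the tool's x, y, z in mm, then the turn about the tool's z in rad. In form: [[[x, y, z, spin], ...]]. A call has exactly 8 rows; each row is the pose to reach, as a shift and turn from the pose commanded when the call began, along the tool's axes at that moment; what a row does not reach only later rows make up. A row lasts 1/12 s, in which the tool goes at most 41.7 mm and 7.16 degrees, less where a joint would pass 70% of its speed; a pose out of reach is approached as far as the arm can. A call with a gripper value outside its range is refused whole. "claw" is the opening, from 0 (shut) to 1 (fully open), set as the call begins (left out, the last holds). The fingers move at their own pace and stop on an object; the grip force is fixed at half the most. Time passes only in rows, so rows that repeat a pose let the fingers close, or fill a call up. It gives the time, the measured TCP pose, the force, the opening and the grip force at its end, in the units of the state.
- robot.state(): the state, without advancing time (a new reading comes with each control period).
- robot.camera(name): name is "scene" or "top"; returns the picture (384x512x3 uint8, red, green, blue); there is no depth.
- robot.camera_model(name): a dict with "vfov" (degrees; the focal length in pixels is half the picture's height over the tangent of half this angle, whatever the lens; pixels are square), "cx", "cy" (the principal point, pixels), "R" (3x3) and "t" (3): a world point X has camera coordinates R X + t. Camera axes: x right, y down, z forward; pixel columns grow to the right and rows downward; lengths in m; the calibration is good to about 2 mm. A picture is of the moment at which its call begins. camera_model takes no time and is no camera call.
- robot.close_job(): hands the job in; it is judged then, once.
The state is a dict: "time": time; "q": joint angles; "joint_vel": joint speeds; "joint_efforts": joint torques, N m; "tool_pos": TCP position; "orientation": TCP orientation; "wrist_force": force on the tool from outside, world axes, zero at the start; "moment": the same for the moment, N m; "gripper_width": finger opening in m; "finger_force": force on a finger pad.
Only numpy, scipy, OpenCV 4.12 (cv2) and the standard library are available. Lean on these libraries where they do the work, as an engineer would, in place of code of your own. Each camera call takes 0.05 s, during which the arm holds its last target. There are 200 camera calls.

### The job

Set up the squaring jig for the next acrylic cover: lift the steel bolt by its handle over its detent bump, draw it back all the way and let it drop behind the bump; then swing the folding wing out by its post until it rests against its stop; then lift the bolt over the bump again and slide it home so that it drops down fully in front of the bump and locks the wing open. Leave the things standing around the jig where they are, and let go at the end.

Things in the scene. Friction and masses are not known exactly. Their poses are not given: they have to be found in the camera images.
- jig: The jig, fixed to the bench: plywood plate 340 x 195 x 12 mm (x -190..150, y -100..95 in its frame). Origin on the bench, z up. Its x axis runs from the bolt towards the low aluminium fence (12 mm thick at x=131, y -82..82, top 74 mm above the bench). Its yaw varies. The bolt runs along the line y=-41; the wing's hinge is at x=110, y=-60; a stop block, 46 mm high, at x=30, y=-78.
- wing_hinge (a point): Foot of the wing's vertical hinge pin, 12 mm above the bench.
- wing (a joint): Angle of the folding wing, an aluminium wall 12 mm thick, 135 mm long from its hinge, 16 to 74 mm above the bench. 0 = folded along the fence (towards the jig's +y); pi/2 = against its stop (towards the jig's -x), counter-clockwise from above. Starts at 0 to 0.6, stays where left (under 1 N at the post). A bolt that is home blocks it from passing about 1.28 or folding back.
- wing_post (a point): Middle (101.5 mm above the bench) of the round steel post, 16 mm thick, standing on top of the wing 115 mm from the hinge, from 74 to 129 mm above the bench. Can be pushed from behind or pinched from above; the fence is lower than the post.
- bolt_handle (a point): Centre of the bolt's upright steel handle: 40 mm along the jig's x, 16 mm thick along y, from 52 to 114 mm above the bench with the bolt down (centre 83 mm). Grip it from above across y. Home it is at x=-65 in the jig frame, drawn back x=-120; always y=-41. The tongue (34 to 52 mm above the bench) ends 65 mm ahead (+x); guide cheeks stand 31 to 45 mm behind, 86 mm high.
- bolt (a joint): Travel of the bolt: 0 = fully home (tongue beside the end of the opened wing, 5 mm off its face), grows as it is drawn back along the jig's -x, 0.055 = fully back. Sliding friction about 1 N. With the bolt down a bump in the track confines it to 0..0.007 (in front of the bump) or 0.048..0.055 (behind it).
- bolt_lift (a joint): Height by which the bolt is lifted: 0 = down, 0.030 = top of its play. The bump stands 13 mm above the bolt's underside: lift by 15 to 28 mm to pass it. The bolt weighs 0.17 to 0.35 kg and falls back down when let go.
- panel_stack: Bystander, loose: a stack of brown paper-masked panels 100 x 100 x 151 mm, origin under its centre. Stands beside the jig on its -y or +y side (it changes place with the clear cover).
- clear_cover: Bystander, loose: a clear acrylic display cover 100 x 100 x 180 mm, origin under its centre. Stands on the other side of the jig.
- white_carton: Bystander, loose: a white carton 90 x 120 x 100 mm by the near -y corner of the jig, origin under its centre.
- cement_bottle: Bystander, loose: a white bottle, diameter 60 mm, 150 mm tall, by the jig's near +y corner, origin under its centre.

How it is judged (in metres and radians):
On the way, in this order (a step that is already met when the one before it is completed fails the run):
1. the bolt is drawn back (travel over 45 mm) and down behind the bump (lift under 4 mm) (value of joint bolt above 0.045 m and value of joint bolt_lift below 0.004 m), for 0.2 s.
2. the wing is within about 3 degrees of its stop while the bolt is still drawn back and down (all of step 1 and value of joint wing above 1.515 rad), for 0.2 s.
At the end, for the whole second after the job is handed in: Bolt home (travel under 10 mm) and down in front of the bump (lift under 4 mm), wing within about 3 degrees of its stop, wing and bolt at rest, each bystander within 20 mm of where it stood (value of joint bolt below 0.01 m and value of joint bolt_lift below 0.004 m and value of joint wing between 1.515 and 1.6 rad and velocity of joint wing below 0.05 rad/s and velocity of joint each of bolt, bolt_lift below 0.05 m/s and distance of each of panel_stack, clear_cover, white_carton, cement_bottle from where it was at the start of the episode below 0.02 m); the robot touches nothing.
It fails at once if the panel stack is pushed away by 20 mm or more, or tipped over (distance of panel_stack from where it was at the start of the episode above 0.02 m or angle between panel_stack's own z axis and vertical above 0.3 rad).
It fails at once if the clear cover is pushed away by 20 mm or more, or tipped over (distance of clear_cover from where it was at the start of the episode above 0.02 m or angle between clear_cover's own z axis and vertical above 0.3 rad).
It fails at once if the white carton is pushed away by 20 mm or more, or tipped over (distance of white_carton from where it was at the start of the episode above 0.02 m or angle between white_carton's own z axis and vertical above 0.3 rad).
It fails at once if the cement bottle is pushed away by 20 mm or more, or tipped over (distance of cement_bottle from where it was at the start of the episode above 0.02 m or angle between cement_bottle's own z axis and vertical above 0.3 rad).
It also fails if it takes over 64 s, if anything falls off the work surface, if the arm or the gripper's body presses on something with over 40 N, if the wrist force passes 120 N, or if a joint passes its speed limit or range.

## Working session

There is one attempt and no reset: what is moved stays moved. The work goes in short steps, Python scripts to look and compute and a tool call to move; the robot and the scene stay as the last step left them, time stands still between calls to the robot, and variables do not carry over. Pictures are saved under pics/ and viewed, at most 10 in all, crops included, and the job is handed in when it is done.

Besides the shell and the picture viewer there is one more tool, called as a command line: name --argument value ..., lists and objects as JSON in quotes. apply_moves: Moves the arm, as the interface text tells. Its arguments: {"type":"object","properties":{"moves":{"type":"array","items":{"type":"array","items":{"type":"array","items":{"type":"number"}}}},"claw":{"type":"number"}},"required":["moves"]}

```bash
mkdir -p pics
python3 - <<'E'
from station import robot
import cv2,numpy as np
for n in("scene","top"):
    cv2.imwrite(f"pics/{n}0.png",cv2.cvtColor(robot.camera(n),cv2.COLOR_RGB2BGR))
    m=robot.camera_model(n);print(n,m["vfov"],m["cx"],m["cy"],np.round(m["R"],4).tolist(),np.round(m["t"],4).tolist(), m.keys())
s=robot.state();print(s["time"],s["tool_pos"],np.round(s["orientation"],3))
E
```

```text
scene 44.93268042209753 259.73555590932693 188.8240600386439 [[0.6827, 0.7307, -0.0034], [0.5198, -0.4889, -0.7005], [-0.5136, 0.4765, -0.7136]] [-0.3745, -0.2091, 1.3086] dict_keys(['vfov', 'cx', 'cy', 'R', 't'])
top 48.43501734851267 254.06185265834236 191.6226830546156 [[0.0105, -0.9999, 0.0052], [-0.9953, -0.011, -0.0964], [0.0964, -0.0042, -0.9953]] [0.0336, 0.5597, 1.0048] dict_keys(['vfov', 'cx', 'cy', 'R', 't'])
0.1 [0.1511704  0.63175502 0.22177147] [[-0.973  0.233 -0.   ]
 [ 0.233  0.973 -0.001]
 [-0.    -0.001 -1.   ]]
```

View pics/scene0.png

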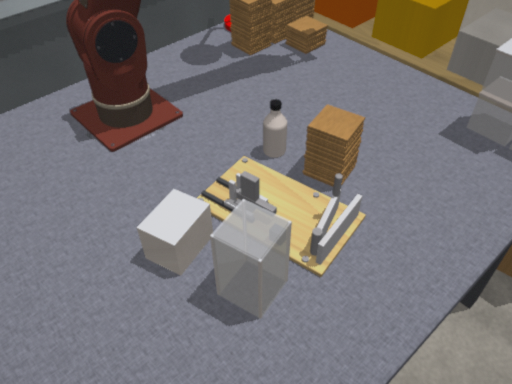

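View pics/top0.png

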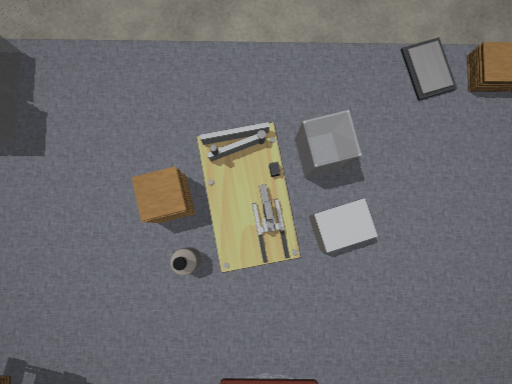

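The top view shows the jig with plate corners at about (199,135), (275,122), (299,258), (222,271). The bolt handle is near (268,210), the wing post near (213,149) and the hinge near (262,135). The cover is at the jig's -y side and the panel stack at its +y side. I'll refine the jig pose next.

```bash
cat > h.py <<'E'
import numpy as np,cv2
from station import robot
from scipy.optimize import least_squares
def proj(n,X):
    m=robot.camera_model(n);f=192/np.tan(np.radians(m["vfov"]/2))
    c=np.asarray(X)@np.array(m["R"]).T+m["t"];return c[...,:2]/c[...,2:]*f+[m["cx"],m["cy"]]
def unproj(n,uv,z):
    m=robot.camera_model(n);f=192/np.tan(np.radians(m["vfov"]/2));R=np.array(m["R"]);C=-R.T@m["t"]
    d=R.T@np.r_[(np.array(uv)-[m["cx"],m["cy"]])/f,1];return C+d*(z-C[2])/d[2]
def jw(p,X):
    c,s=np.cos(p[2]),np.sin(p[2]);X=np.atleast_2d(np.asarray(X,float))
    return np.c_[p[0]+c*X[:,0]-s*X[:,1],p[1]+s*X[:,0]+c*X[:,1],X[:,2]]
E
python3 - <<'E'
from h import *
c=np.array([[199,135],[275,122],[299,258],[222,271]],float)
J=np.array([[.15,.095,.012],[.15,-.1,.012],[-.19,-.1,.012],[-.19,.095,.012]])
r=least_squares(lambda p:(proj("top",jw(p,J))-c).ravel(),[.6,0,.1]);p=r.x
print(p,np.round(r.fun,1))
# edge refinement: yellow mask distances
im=cv2.imread("pics/top0.png");hsv=cv2.cvtColor(im,cv2.COLOR_BGR2HSV)
mask=cv2.inRange(hsv,(15,60,90),(40,255,255))
def res(p):
    # outline points: signed coverage of the edges sampled along inward normals
    out=[]
    for (a,b) in ((1,2),(2,3),(3,0)):
        for t in np.linspace(.06,.94,40):
            q=J[a]*(1-t)+J[b]*t; n=np.array([-(J[b]-J[a])[1],(J[b]-J[a])[0],0]);n/=np.linalg.norm(n)
            s=np.linspace(-.012,.012,25)
            uv=proj("top",jw(p,q+s[:,None]*n)).astype(np.float32)
            v=cv2.remap(mask,uv[None,:,0],uv[None,:,1],cv2.INTER_LINEAR)[0]/255.
            out.append(v.mean()-.5)
    return np.array(out)
r2=least_squares(res,p,loss="soft_l1",f_scale=.1,diff_step=1e-3);print(r2.x,np.abs(res(p)).mean(),np.abs(r2.fun).mean())
p=r2.x
np.save("p.npy",p)
big=cv2.resize(im[105:285,180:320],None,fx=4,fy=4,interpolation=cv2.INTER_CUBIC)[:600]
def mk(I,n,X,x0,y0,f,col):
    for u,v in proj(n,jw(p,X)): cv2.circle(I,(int((u+.5-x0)*f),int((v+.5-y0)*f)),2,col,-1)
sc=cv2.imread("pics/scene0.png");bs=cv2.resize(sc[140:290,190:390],None,fx=4,fy=4,interpolation=cv2.INTER_CUBIC)
H=[[-.065+a,-.041+b,.114] for a in(-.02,.02) for b in(-.008,.008)]
for I,n,x0,y0 in((big,"top",180,105),(bs,"scene",190,140)):
    mk(I,n,J,x0,y0,4,(255,0,0));mk(I,n,H,x0,y0,4,(0,0,255))
    mk(I,n,[[.11,-.06,.074],[.125,-.082,.074],[.137,-.082,.074],[.137,.082,.074],[.125,.082,.074]],x0,y0,4,(0,255,0))
    for a in(0,.2,.4): mk(I,n,[[.11-.115*np.sin(a),-.06+.115*np.cos(a),.129]],x0,y0,4,(255,0,255))
cv2.imwrite("pics/big.png",big[:600]);cv2.imwrite("pics/bs.png",bs)
print(jw(p,[[-.065,-.041,.083],[.11,-.06,.1]]))
E
```

```text
[0.57050388 0.05881446 0.18162805] [-0.6 -0.2  0.7 -0.2  1.3 -0.4 -1.3  0.6]Traceback (most recent call last):
  File "<stdin>", line 20, in <module>
    return func(*args, **kwargs)
    result = trf(vector_fun.fun, vector_fun.jac, x0, f0, J0, lb, ub, ftol, xtol,
                 gtol, max_nfev, x_scale, loss_function, tr_solver,
                 tr_options.copy(), verbose, callback=callback_wrapped)
    return trf_no_bounds(
        fun, jac, x0, f0, J0, ftol, xtol, gtol, max_nfev, x_scale,
        loss_function, tr_solver, tr_options, verbose, callback=callback)
    f_new = fun(x_new)
    self._update_fun()
    ~~~~~~~~~~~~~~~~^^
    self.f = self.fun_wrapped(xp_copy(self.x))
             ~~~~~~~~~~~~~~~~^^^^^^^^^^^^^^^^^
    return np.atleast_1d(self.fun(x))
                         ~~~~~~~~^^^
    return self.f(x, *self.args, **self.kwargs)
           ~~~~~~^^^^^^^^^^^^^^^^^^^^^^^^^^^^^^
  File "<stdin>", line 16, in res
  File "h.py", line 5, in proj
    m=robot.camera_model(n);f=192/np.tan(np.radians(m["vfov"]/2))
ValueError: time passes only in moves, steps and waits
```

```bash
sed -i 's/m=robot.camera_model(n)/m=cam(n)/; s/^def proj/from functools import lru_cache\n@lru_cache\ndef cam(n): return robot.camera_model(n)\ndef proj/' h.py
cat > fit.py <<'E'
from h import *
from scipy.optimize import minimize
c=np.array([[199,135],[275,122],[299,258],[222,271]],float)
J=np.array([[.15,.095,.012],[.15,-.1,.012],[-.19,-.1,.012],[-.19,.095,.012]])
p=np.array([.5705,.0588,.1816])
im=cv2.imread("pics/top0.png");sc=cv2.imread("pics/scene0.png")
mask=cv2.inRange(cv2.cvtColor(im,cv2.COLOR_BGR2HSV),(15,60,90),(40,255,255))
P=[]
for a,b in ((1,2),(2,3),(3,0)):
    d=J[b]-J[a];n=np.array([-d[1],d[0],0])/np.linalg.norm(d)
    for t in np.linspace(.06,.94,40): P.append(J[a]*(1-t)+J[b]*t+np.linspace(-.012,.012,25)[:,None]*n)
P=np.concatenate(P)
def cost(p):
    uv=proj("top",jw(p,P)).astype(np.float32)
    v=cv2.remap(mask,uv[:,:1],uv[:,1:],cv2.INTER_LINEAR).reshape(-1,25)/255.
    return np.minimum(np.abs(v.mean(1)-.5),.25).mean()
S=p+np.array([[0,0,0],[.006,0,0],[0,.006,0],[0,0,.03]])
r=minimize(cost,p,method="Nelder-Mead",options=dict(initial_simplex=S));print(p,cost(p),r.x,r.fun)
p=r.x;np.save("p.npy",p)
big=cv2.resize(im[110:260,180:320],None,fx=4,fy=4,interpolation=cv2.INTER_CUBIC)
bs=cv2.resize(sc[140:290,200:380],None,fx=4,fy=4,interpolation=cv2.INTER_CUBIC)
H=[[-.065+a,-.041+b,.114] for a in(-.02,.02) for b in(-.008,.008)]
F=[[.125,-.082,.074],[.137,-.082,.074],[.137,.082,.074],[.125,.082,.074]]
W=[[.11-.115*np.sin(a),-.06+.115*np.cos(a),.129] for a in(0,.2,.4)]
for I,n,x0,y0 in((big,"top",180,110),(bs,"scene",200,140)):
    for X,col in((J,(255,0,0)),(H,(0,0,255)),(F,(0,255,0)),(W,(255,0,255))):
        for u,v in proj(n,jw(p,X)): cv2.circle(I,(int((u+.5-x0)*4),int((v+.5-y0)*4)),2,col,-1)
cv2.imwrite("pics/big.png",big);cv2.imwrite("pics/bs.png",bs)
print(jw(p,[[-.065,-.041,.083],[.11,-.06,.1]]))
E
python3 fit.py
```

```text
[0.5705 0.0588 0.1816] 0.1020062091503268 [0.57018202 0.06193468 0.19720111] 0.04977549019607843
[[0.51447474 0.00899415 0.083     ]
 [0.68980562 0.02464935 0.1       ]]
```

View pics/big.png

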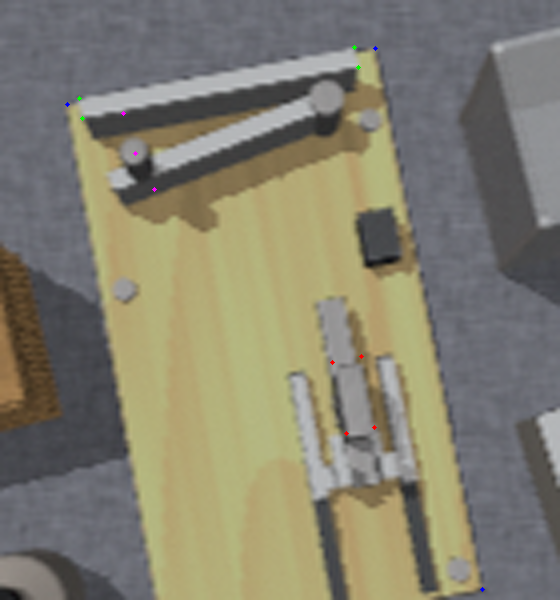

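View pics/bs.png

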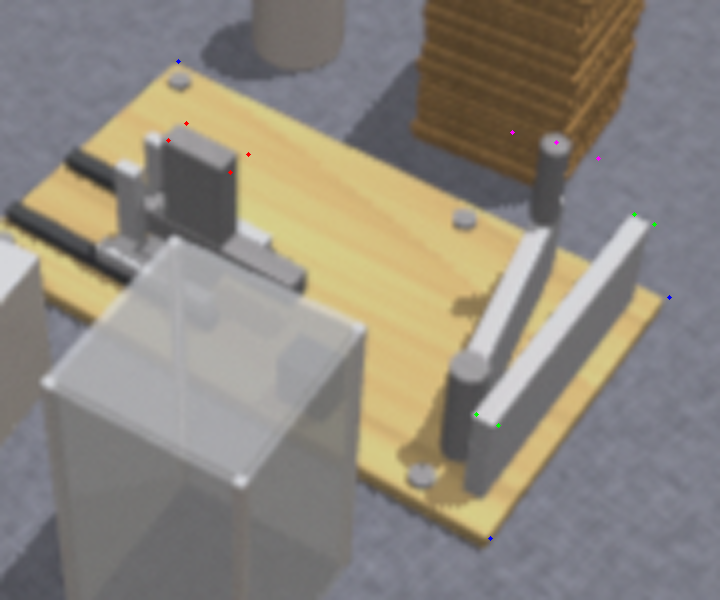

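The overlay fits to about 2 mm. The wing post is at roughly 0.2 rad and the handle is 0 to 4 mm back from home. Next I'll locate the bystanders and work out targets in tool axes.

```bash
cat >> h.py <<'E'
def go(X,yaw=None):
    """print the shift along tool axes (mm) to world X, spin so tool y lies at angle yaw"""
    s=robot.state();R=np.array(s["orientation"]);d=R.T@(np.asarray(X).ravel()-s["tool_pos"])*1000
    a=np.arctan2(R[1,1],R[0,1]);sp=0 if yaw is None else -((yaw-a+np.pi/2)%np.pi-np.pi/2)
    print("t",s["time"],"tcp",np.round(s["tool_pos"],4),"shift",np.round(d,1),"spin",round(sp,3))
E
python3 - <<'E'
from h import *
p=np.load("p.npy");im=cv2.imread("pics/top0.png")
def inv(X): c,s=np.cos(p[2]),np.sin(p[2]);d=X[:2]-p[:2];return np.round(np.r_[c*d[0]+s*d[1],-s*d[0]+c*d[1]],3)
for n,pts,z in(("cover",[(303,121),(350,112),(360,159),(313,167)],.18),("stack",[(134,176),(178,168),(188,213),(144,221)],.151),("carton",[(314,214),(366,200),(376,237),(325,252)],.1),("bottle",[(180,263)],.15)):
    print(n,[inv(unproj("top",q,z)).tolist() for q in pts])
go(jw(p,[[-.067,-.041,.2]]),p[2]+np.pi/2); s=robot.state(); print(s["wrist_force"],s["gripper_width"])
E
```

```text
cover [[0.097, -0.144], [0.098, -0.245], [-0.003, -0.245], [-0.002, -0.146]]
stack [[0.053, 0.228], [0.053, 0.133], [-0.045, 0.129], [-0.045, 0.223]]
carton [[-0.096, -0.14], [-0.087, -0.261], [-0.172, -0.266], [-0.183, -0.148]]
bottle [[-0.145, 0.163]]
t 0.1 tcp [0.1512 0.6318 0.2218] shift [-496.4 -521.9   22.6] spin -0.432
[-0.26140342 -0.14641244  0.11876844] 0.0868790444721974
```

apply_moves --moves '[[[-30, -15, -5, -0.05], [-65, -32, -10, -0.1], [-100, -50, -10, -0.16], [-140, -70, -10, -0.22], [-180, -88, -10, -0.28], [-215, -105, -10, -0.34], [-250, -122, -10, -0.4], [-280, -138, -10, -0.432]]]' --claw 1

```text
time: 0.77
tool_pos: [0.3939, 0.43, 0.2324]
orientation: [[-0.98, -0.197, 0.0], [-0.197, 0.98, -0.001], [-0.0, -0.001, -1.0]]
wrist_force: [1.0, 0.2, 0.4]
gripper_width: 0.0868
finger_force: 0.0
```

```bash
python3 -c "
from h import *
p=np.load('p.npy');go(jw(p,[[-.067,-.041,.2]]),p[2]+np.pi/2)"
```

```text
t 0.7667 tcp [0.3939 0.43   0.2324] shift [ -33.2 -436.5   32.7] spin 0.001
```

apply_moves --moves '[[[-20, -20, 0, 0], [-30, -60, 0, 0], [-32, -100, 0, 0], [-32, -140, 0, 0], [-32, -180, 0, 0], [-32, -220, 0, 0], [-32, -260, 0, 0], [-32, -290, 0, 0]]]'

```text
time: 1.43
tool_pos: [0.4798, 0.1509, 0.2325]
orientation: [[-0.981, -0.193, -0.0], [-0.193, 0.981, -0.0], [0.0, -0.0, -1.0]]
wrist_force: [0.8, -0.4, 1.1]
gripper_width: 0.087
finger_force: 0.0
```

apply_moves --moves '[[[0, -30, 5, 0], [0, -60, 10, 0], [0, -90, 20, 0], [0, -115, 30, 0], [0, -135, 30, 0], [0, -145, 30, 0], [0, -145, 30, 0], [0, -145, 30, 0]]]'

```text
time: 2.1
tool_pos: [0.5081, 0.0132, 0.2027]
orientation: [[-0.981, -0.196, 0.0], [-0.196, 0.981, 0.0], [-0.0, 0.0, -1.0]]
wrist_force: [0.2, 0.9, 0.2]
gripper_width: 0.0871
finger_force: 0.0
```

```bash
python3 -c "
from h import *
p=np.load('p.npy');go(jw(p,[[-.067,-.041,.092]]),p[2]+np.pi/2)
im=cv2.cvtColor(robot.camera('scene'),cv2.COLOR_RGB2BGR)
cv2.imwrite('pics/a.png',cv2.resize(im[90:290,180:380],None,fx=3,fy=3))"
```

```text
t 2.1 tcp [0.5081 0.0132 0.2027] shift [ -3.5  -5.4 110.7] spin -0.0
```

View pics/a.png

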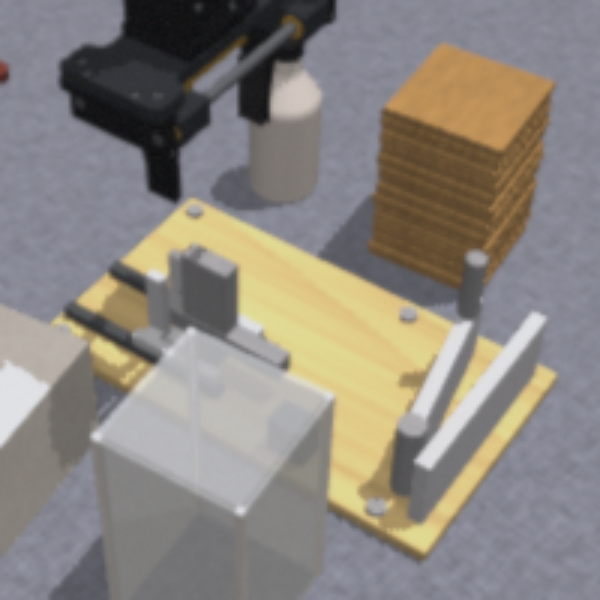

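The open gripper hangs above the handle, with finger tips at about (165,195) and (255,120) either side of it. Lowering.

apply_moves --moves '[[[-2, -5, 20, 0], [-3, -5, 45, 0], [-3, -5, 70, 0], [-3, -5, 90, 0], [-3, -5, 105, 0], [-3, -5, 111, 0], [-3, -5, 111, 0], [-3, -5, 111, 0]]]'

```text
time: 2.82
tool_pos: [0.5122, 0.0091, 0.0921]
orientation: [[-0.98, -0.197, 0.0], [-0.197, 0.98, 0.0], [-0.0, 0.0, -1.0]]
wrist_force: [0.8, -0.3, 0.4]
gripper_width: 0.0872
finger_force: 0.0
```

apply_moves --moves '[[[0, 0, 0, 0], [0, 0, 0, 0], [0, 0, 0, 0], [0, 0, 0, 0], [0, 0, 0, 0], [0, 0, 0, 0], [0, 0, 0, 0], [0, 0, 0, 0]]]' --claw 0

```text
time: 3.48
tool_pos: [0.512, 0.0081, 0.0916]
orientation: [[-0.981, -0.196, 0.0], [-0.196, 0.981, -0.0], [0.0, -0.0, -1.0]]
wrist_force: [-0.4, 0.4, 0.3]
gripper_width: 0.0416
finger_force: 0.0
```

apply_moves --moves '[[[0, 0, 0, 0], [0, 0, 0, 0], [0, 0, 0, 0], [0, 0, 0, 0], [0, 0, 0, 0], [0, 0, 0, 0], [0, 0, 0, 0], [0, 0, 0, 0]]]'

```text
time: 4.15
tool_pos: [0.512, 0.008, 0.0915]
orientation: [[-0.981, -0.196, 0.0], [-0.196, 0.981, -0.0], [0.0, -0.0, -1.0]]
wrist_force: [0.5, -0.4, -0.3]
gripper_width: 0.0162
finger_force: 30.0
```

Gripped at 16 mm with no side load. Lifting 21 mm.

apply_moves --moves '[[[0, 0, -4, 0], [0, 0, -8, 0], [0, 0, -12, 0], [0, 0, -16, 0], [0, 0, -19, 0], [0, 0, -21, 0], [0, 0, -21, 0], [0, 0, -21, 0]]]'

```text
time: 4.82
tool_pos: [0.5122, 0.0081, 0.1128]
orientation: [[-0.981, -0.196, 0.001], [-0.196, 0.981, 0.0], [-0.001, -0.0, -1.0]]
wrist_force: [0.2, -2.2, -1.5]
gripper_width: 0.0154
finger_force: 30.0
```

apply_moves --moves '[[[8, 0, -21, 0], [16, 0, -21, 0], [24, 0, -21, 0], [32, 0, -21, 0], [40, 0, -21, 0], [46, 0, -21, 0], [50, 0, -21, 0], [50, 0, -21, 0]]]'

```text
time: 5.48
tool_pos: [0.4616, -0.002, 0.1332]
orientation: [[-0.981, -0.196, -0.001], [-0.196, 0.981, 0.0], [0.001, 0.0, -1.0]]
wrist_force: [-0.1, -3.0, -9.6]
gripper_width: 0.0156
finger_force: 30.0
```

My z value was relative to the new start, so the lift went to the top of its play and the grip slipped a little. I'll ease it back down and keep drawing back.

apply_moves --moves '[[[0, 0, 4, 0], [0, 0, 8, 0], [1, 0, 8, 0], [2, 0, 8, 0], [3, 0, 8, 0], [4, 0, 8, 0], [4, 0, 8, 0], [4, 0, 8, 0]]]'

```text
time: 6.15
tool_pos: [0.4603, -0.0022, 0.1263]
orientation: [[-0.981, -0.196, 0.003], [-0.196, 0.981, 0.0], [-0.003, -0.0, -1.0]]
wrist_force: [4.8, -2.3, -1.9]
gripper_width: 0.0158
finger_force: 30.0
```

```bash
python3 -c "
from h import *
p=np.load('p.npy');go(jw(p,[[-.12,-.041,.092]]),p[2]+np.pi/2);print(robot.state()['wrist_force'])
im=cv2.cvtColor(robot.camera('scene'),cv2.COLOR_RGB2BGR)
cv2.imwrite('pics/b.png',cv2.resize(im[140:260,180:330],None,fx=5,fy=5,interpolation=2))"
```

```text
t 6.15 tcp [ 0.4603 -0.0022  0.1263] shift [-0.2  0.4 34.3] spin 0.0
[ 4.76482938 -2.26130771 -1.91854027]
```

View pics/b.png

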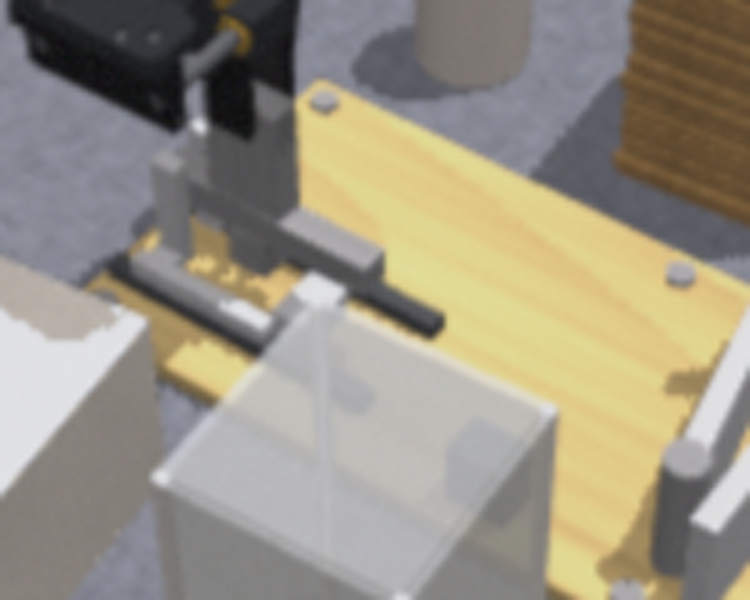

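The bolt is at its back end stop (about 5 N), still lifted. Lowering it and reading the force.

apply_moves --moves '[[[-2, 0, 4, 0], [-2, 0, 8, 0], [-2, 0, 12, 0], [-2, 0, 15, 0], [-2, 0, 18, 0], [-2, 0, 20, 0], [-2, 0, 20, 0], [-2, 0, 20, 0]]]'

```text
time: 6.87
tool_pos: [0.4607, -0.0022, 0.1054]
orientation: [[-0.981, -0.196, -0.001], [-0.196, 0.981, -0.0], [0.001, -0.0, -1.0]]
wrist_force: [0.3, -3.2, -2.3]
gripper_width: 0.0156
finger_force: 30.0
```

apply_moves --moves '[[[0, 0, 2, 0], [0, 0, 4, 0], [0, 0, 4, 0], [0, 0, 4, 0], [0, 0, 4, 0], [0, 0, 4, 0], [0, 0, 4, 0], [0, 0, 4, 0]]]'

```text
time: 7.53
tool_pos: [0.4627, -0.0018, 0.1029]
orientation: [[-0.981, -0.196, 0.004], [-0.196, 0.981, 0.001], [-0.004, 0.0, -1.0]]
wrist_force: [1.7, -2.7, 7.9]
gripper_width: 0.0158
finger_force: 30.0
```

The floor contact height of 103 mm matches the bolt being fully down (91.5 mm plus about 11.7 mm of slip). Releasing.

apply_moves --moves '[[[0, 0, 0, 0], [0, 0, 0, 0], [0, 0, 0, 0], [0, 0, 0, 0], [0, 0, 0, 0], [0, 0, 0, 0], [0, 0, 0, 0], [0, 0, 0, 0]]]' --claw 0.7

```text
time: 8.2
tool_pos: [0.4609, -0.002, 0.1015]
orientation: [[-0.981, -0.196, -0.0], [-0.196, 0.981, -0.0], [0.0, -0.0, -1.0]]
wrist_force: [-0.1, -0.3, -0.4]
gripper_width: 0.0578
finger_force: 0.0
```

apply_moves --moves '[[[0, 0, -15, 0], [0, 0, -40, 0], [0, 0, -70, 0], [0, 0, -90, 0], [0, 0, -100, 0], [0, 0, -100, 0], [0, 0, -100, 0], [0, 0, -100, 0]]]'

```text
time: 8.87
tool_pos: [0.4602, -0.0021, 0.2001]
orientation: [[-0.981, -0.196, -0.002], [-0.196, 0.981, -0.001], [0.002, -0.0, -1.0]]
wrist_force: [-0.6, -0.1, 0.2]
gripper_width: 0.061
finger_force: 0.0
```

```bash
python3 -c "
from h import *
p=np.load('p.npy')
a=np.array([.1,.15,.2,.25,.3]);W=np.c_[.11-.115*np.sin(a),-.06+.115*np.cos(a),0*a+.129]
print(proj('top',jw(p,W))); print(proj('scene',jw(p,W)))
im=cv2.cvtColor(robot.camera('scene'),cv2.COLOR_RGB2BGR)
cv2.imwrite('pics/c.png',cv2.resize(im[140:260,180:330],None,fx=5,fy=5,interpolation=2))
go(jw(p,[[.11-.115*np.sin(.2),-.06+.115*np.cos(.2),.2]]))"
```

```text
[[211.60497105 142.89620881]
 [212.38340636 145.34706129]
 [213.28661971 147.75816593]
 [214.3125219  150.12334056]
 [215.45870043 152.43650182]]
[[344.03006726 176.91423803]
 [341.37663099 175.98378443]
 [338.68488038 175.14420762]
 [335.96019644 174.39661619]
 [333.20794286 173.74198129]]
t 8.9167 tcp [ 0.4601 -0.0021  0.2   ] shift [-207.6   93.9   -0.5] spin 0
```

View pics/c.png

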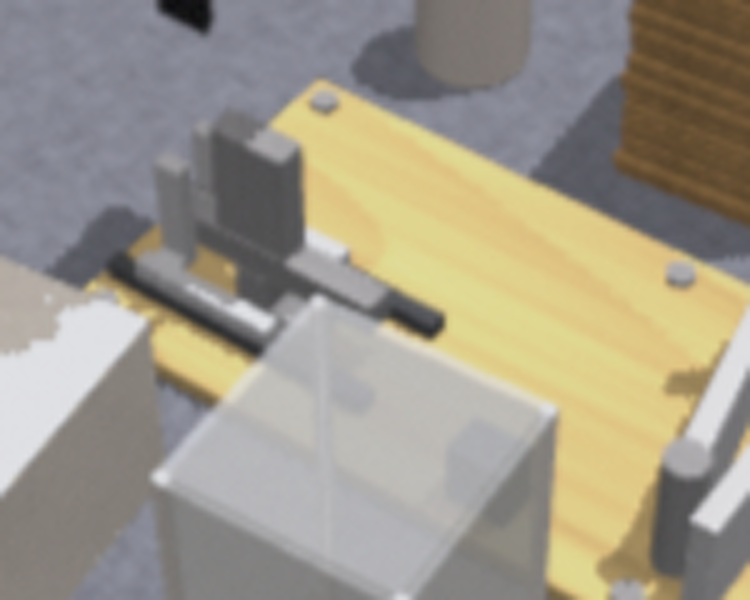

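```bash
python3 -c "
from h import *
p=np.load('p.npy')
for x in(-.12,-.112):
  for z in(.114,.127):
    X=[[x+a,-.041+b,z] for a,b in((.02,-.008),(.02,.008),(-.02,.008),(-.02,-.008))]+[[x+.065,-.041,z-.062]]
    print(x,z,((proj('scene',jw(p,X))+.5-[180,140])*5).round().tolist())
X=[[-.065+a,-.041+b,.114] for a,b in((.02,-.008),(.02,.008),(-.02,.008),(-.02,-.008))]+[[0,-.041,.052]]
print(((proj('scene',jw(p,X))+.5-[200,140])*4).round().tolist())
"
```

```text
-0.12 0.114 [[282.0, 162.0], [305.0, 141.0], [231.0, 104.0], [208.0, 124.0], [381.0, 297.0]]
-0.12 0.127 [[281.0, 139.0], [304.0, 118.0], [230.0, 81.0], [206.0, 102.0], [381.0, 276.0]]
-0.112 0.114 [[297.0, 169.0], [320.0, 148.0], [246.0, 111.0], [223.0, 132.0], [396.0, 304.0]]
-0.112 0.127 [[296.0, 147.0], [319.0, 125.0], [244.0, 89.0], [221.0, 109.0], [396.0, 284.0]]
[[230.0, 172.0], [248.0, 154.0], [187.0, 124.0], [168.0, 141.0], [309.0, 281.0]]
```

The handle-top corners at (277,160), (300,142) and (231,107) match x=-120 mm with the bolt down, so step 1 is done. For the wing I'll turn the tool 90° so the fingers close along the jig's x and the gripper body stays clear of the cover.

```bash
python3 -c "
from h import *
s=robot.state();print(np.round(s['q'],1))
p=np.load('p.npy');im=cv2.imread('pics/top0.png');sc=cv2.imread('pics/scene0.png')
# post top centre from top crop (135,152)/4 and scene crop (555,142)/4
for n,uv in(('top',(180+135/4-.5,110+152/4-.5)),('scene',(200+555/4-.5,140+143/4-.5))):
    X=unproj(n,uv,.129);c,q=np.cos(p[2]),np.sin(p[2]);d=X[:2]-p[:2];u=np.array([c*d[0]+q*d[1],-q*d[0]+c*d[1]])-[.11,-.06]
    print(n,np.hypot(*u),np.arctan2(-u[0],u[1]))
"
```

```text
[-34.8  -4.   28.5 112.1   2.   71.5  94.4]
top 0.11486371172986032 0.19507699557316838
scene 0.1143427675130564 0.2062633897729753
```

apply_moves --moves '[[[-20, 10, 0, -0.1], [-50, 22, 0, -0.2], [-80, 36, 0, -0.3], [-110, 50, 0, -0.4], [-140, 64, 0, -0.5], [-170, 78, 0, -0.6], [-195, 88, 0, -0.7], [-207, 94, 0, -0.8]]]' --claw 0.7

```text
time: 9.58
tool_pos: [0.6467, 0.1332, 0.1986]
orientation: [[-0.537, -0.844, -0.003], [-0.844, 0.537, -0.001], [0.002, 0.002, -1.0]]
wrist_force: [-0.6, -0.2, -0.4]
gripper_width: 0.0605
finger_force: 0.0
```

apply_moves --moves '[[[0, 0, 0, -0.1], [0, 0, 0, -0.2], [0, 0, 0, -0.3], [0, 0, 0, -0.4], [0, 0, 0, -0.5], [0, 0, 0, -0.6], [0, 0, 0, -0.7], [0, 0, 0, -0.77]]]'

```text
time: 10.25
tool_pos: [0.6409, 0.1316, 0.1886]
orientation: [[-0.038, -0.999, -0.033], [-0.999, 0.039, -0.017], [0.019, 0.032, -0.999]]
wrist_force: [-0.4, -0.0, -1.6]
gripper_width: 0.0608
finger_force: 0.0
```

```bash
python3 -c "
from h import *
p=np.load('p.npy')
go(jw(p,[[.11-.115*np.sin(.2),-.06+.115*np.cos(.2),.092]]),p[2]);print(np.round(robot.state()['q'],1))"
```

```text
t 10.25 tcp [0.6409 0.1316 0.1886] shift [-1.  -7.5 96.4] spin -0.236
[  9.4  26.  -34.6  82.3  15.   78.4 151.7]
```

The last joint ran to its limit, so I'll turn the other way to the equivalent half-turn orientation.

apply_moves --moves '[[[0, 0, 0, 0.12], [0, 0, 0, 0.24], [0, 0, 0, 0.36], [0, 0, 0, 0.48], [0, 0, 0, 0.6], [0, 0, 0, 0.72], [0, 0, 0, 0.84], [0, 0, 0, 0.96]]]'

```text
time: 10.92
tool_pos: [0.6409, 0.1316, 0.188]
orientation: [[-0.844, -0.535, -0.034], [-0.534, 0.845, -0.018], [0.038, 0.003, -0.999]]
wrist_force: [-0.0, 0.5, 0.4]
gripper_width: 0.0609
finger_force: 0.0
```

apply_moves --moves '[[[0, 0, 0, 0.12], [0, 0, 0, 0.24], [0, 0, 0, 0.36], [0, 0, 0, 0.48], [0, 0, 0, 0.6], [0, 0, 0, 0.72], [0, 0, 0, 0.84], [0, 0, 0, 0.96]]]'

```text
time: 11.58
tool_pos: [0.6409, 0.1316, 0.188]
orientation: [[-0.922, 0.385, -0.033], [0.386, 0.922, -0.018], [0.024, -0.03, -0.999]]
wrist_force: [1.3, -0.4, -1.0]
gripper_width: 0.0609
finger_force: 0.0
```

apply_moves --moves '[[[0, 0, 0, 0.12], [0, 0, 0, 0.24], [0, 0, 0, 0.36], [0, 0, 0, 0.48], [0, 0, 0, 0.6], [0, 0, 0, 0.72], [0, 0, 0, 0.84], [0, 0, 0, 0.96]]]'

```text
time: 12.25
tool_pos: [0.6409, 0.1316, 0.1879]
orientation: [[-0.213, 0.976, -0.034], [0.977, 0.213, -0.018], [-0.011, -0.037, -0.999]]
wrist_force: [0.4, 0.1, 0.1]
gripper_width: 0.0608
finger_force: 0.0
```

```bash
python3 -c "
from h import *
p=np.load('p.npy')
go(jw(p,[[.11-.115*np.sin(.2),-.06+.115*np.cos(.2),.092]]),p[2]);print(np.round(robot.state()['q'],1))"
```

```text
t 12.25 tcp [0.6409 0.1316 0.1879] shift [-0.8  7.6 95.7] spin 0.017
[-10.4  22.5  -7.2  83.4   3.3  76.4  -5.6]
```

Tool y now lies along the jig's x, with a harmless tilt of about 2°. Lowering around the post and pinching.

apply_moves --moves '[[[-1, 8, 0, 0.017], [-1, 8, 15, 0.017], [-1, 8, 40, 0.017], [-1, 8, 65, 0.017], [-1, 8, 80, 0.017], [-1, 8, 90, 0.017], [-1, 8, 94, 0.017], [-1, 8, 94, 0.017]]]'

```text
time: 12.92
tool_pos: [0.6464, 0.1307, 0.0945]
orientation: [[-0.204, 0.978, -0.033], [0.979, 0.203, -0.018], [-0.011, -0.036, -0.999]]
wrist_force: [0.6, -1.0, 1.1]
gripper_width: 0.0611
finger_force: 0.0
```

apply_moves --moves '[[[0, 0, 0, 0], [0, 0, 0, 0], [0, 0, 0, 0], [0, 0, 0, 0], [0, 0, 0, 0], [0, 0, 0, 0], [0, 0, 0, 0], [0, 0, 0, 0]]]' --claw 0

```text
time: 13.58
tool_pos: [0.6467, 0.1309, 0.0958]
orientation: [[-0.203, 0.979, -0.031], [0.979, 0.202, -0.018], [-0.011, -0.034, -0.999]]
wrist_force: [-0.8, -0.1, 1.5]
gripper_width: 0.0159
finger_force: 19.9
```

apply_moves --moves '[[[0, 0, 0, 0], [0, 0, 0, 0], [0, 0, 0, 0], [0, 0, 0, 0], [0, 0, 0, 0], [0, 0, 0, 0], [0, 0, 0, 0], [0, 0, 0, 0]]]'

```text
time: 14.25
tool_pos: [0.6467, 0.1309, 0.0958]
orientation: [[-0.202, 0.979, -0.031], [0.979, 0.202, -0.018], [-0.011, -0.034, -0.999]]
wrist_force: [-1.0, 0.6, 0.1]
gripper_width: 0.0152
finger_force: 29.9
```

```bash
cat > arc.py <<'E'
from h import *
p=np.load('p.npy');s=robot.state();R=np.array(s["orientation"]);T=s["tool_pos"]
c,q=np.cos(p[2]),np.sin(p[2]);d=T[:2]-p[:2];u=np.array([c*d[0]+q*d[1],-q*d[0]+c*d[1]])-[.11,-.06]
a0=np.arctan2(-u[0],u[1]);print("radius",np.hypot(*u),"angle",a0,s["wrist_force"],s["gripper_width"])
for a in np.arange(a0,1.66,.12):
    X=jw(p,[[.11-.115*np.sin(a),-.06+.115*np.cos(a),T[2]]])[0];print(round(a,2),np.round(R.T@(X-T)*1000,1))
E
python3 arc.py
```

```text
radius 0.11464613154152518 angle 0.18781786249320911 [-1.01578254  0.55486706  0.08547054] 0.015168549363874533
0.19 [ 0.3 -0.1 -0. ]
0.31 [ -2.9 -13.4   0.5]
0.43 [ -7.8 -26.3   1. ]
0.55 [-14.2 -38.6   1.5]
0.67 [-22.  -49.9   1.9]
0.79 [-31.1 -60.3   2.4]
0.91 [-41.4 -69.5   2.8]
1.03 [-52.7 -77.3   3.2]
1.15 [-64.9 -83.8   3.5]
1.27 [-77.7 -88.8   3.8]
1.39 [-91.1 -92.2   4.1]
1.51 [-104.8  -94.     4.3]
1.63 [-118.5  -94.1    4.5]
```

apply_moves --moves '[[[-1.5, -7, 0.3, 0], [-5, -20, 0.8, 0], [-11, -32.5, 1.2, 0], [-18, -44.5, 1.7, 0], [-26.5, -55.5, 2.1, 0], [-36, -65, 2.6, 0], [-44, -71.5, 2.9, 0], [-49, -75, 3, 0]]]'

```text
time: 14.92
tool_pos: [0.5829, 0.0664, 0.0962]
orientation: [[-0.202, 0.979, -0.03], [0.979, 0.201, -0.018], [-0.011, -0.033, -0.999]]
wrist_force: [3.9, 2.0, -0.9]
gripper_width: 0.0152
finger_force: 30.2
```

```bash
python3 arc.py
```

```text
radius 0.11471043579656347 angle 1.001492924871499 [ 3.93089583  2.02898383 -0.86756836] 0.01516219334991761
1.0 [ 0.2 -0.2  0. ]
1.12 [-11.8  -7.    0.4]
1.24 [-24.6 -12.3   0.7]
1.36 [-37.8 -16.1   1. ]
1.48 [-51.5 -18.2   1.2]
1.6 [-65.3 -18.7   1.4]
```

apply_moves --moves '[[[-6, -4, 0.2, 0], [-16, -9, 0.5, 0], [-27, -13, 0.8, 0], [-38, -16, 1, 0], [-48, -18, 1.2, 0], [-57, -18.5, 1.3, 0], [-63, -18.7, 1.4, 0], [-66, -18.7, 1.4, 0]]]'

```text
time: 15.58
tool_pos: [0.5767, -0.0027, 0.0959]
orientation: [[-0.201, 0.979, -0.034], [0.98, 0.2, -0.018], [-0.011, -0.037, -0.999]]
wrist_force: [-7.3, 0.6, 10.2]
gripper_width: 0.0151
finger_force: 30.0
```

apply_moves --moves '[[[-1, 0, 0, 0], [-2, 0, 0, 0], [-2, 0, 0, 0], [-2, 0, 0, 0], [-2, 0, 0, 0], [-2, 0, 0, 0], [-2, 0, 0, 0], [-2, 0, 0, 0]]]'

```text
time: 16.25
tool_pos: [0.5769, -0.0039, 0.0959]
orientation: [[-0.202, 0.979, -0.034], [0.979, 0.201, -0.019], [-0.011, -0.037, -0.999]]
wrist_force: [-6.4, -0.8, 10.2]
gripper_width: 0.0151
finger_force: 30.1
```

```bash
python3 arc.py
```

```text
radius 0.11644181190710712 angle 1.6216311316566656 [-6.44363817 -0.82794124 10.16357258] 0.015067973688438919
1.62 [ 0.1  1.4 -0.1]
```

apply_moves --moves '[[[0, -1, -1, 0], [0, -2, -2, 0], [-1, -2, -2, 0], [-2, -2, -2, 0], [-3, -2, -2, 0], [-4, -2, -2, 0], [-4, -2, -2, 0], [-4, -2, -2, 0]]]'

```text
time: 16.92
tool_pos: [0.5772, -0.0055, 0.0963]
orientation: [[-0.204, 0.979, -0.032], [0.979, 0.203, -0.016], [-0.009, -0.034, -0.999]]
wrist_force: [6.3, 7.0, -13.0]
gripper_width: 0.015
finger_force: 30.0
```

```bash
python3 arc.py; python3 -c "
from h import *
for n,(x0,y0) in (('scene',(200,140)),('top',(180,110))):
    im=cv2.cvtColor(robot.camera(n),cv2.COLOR_RGB2BGR)
    cv2.imwrite(f'pics/d{n}.png',cv2.resize(im[y0:y0+150,x0:x0+150],None,fx=4,fy=4,interpolation=2))"
```

```text
radius 0.11657874415529151 angle 1.635098706672814 [  6.31219916   7.0175083  -13.02679422] 0.01503875388732975
1.64 [ 0.1  1.6 -0.1]
```

View pics/dscene.png

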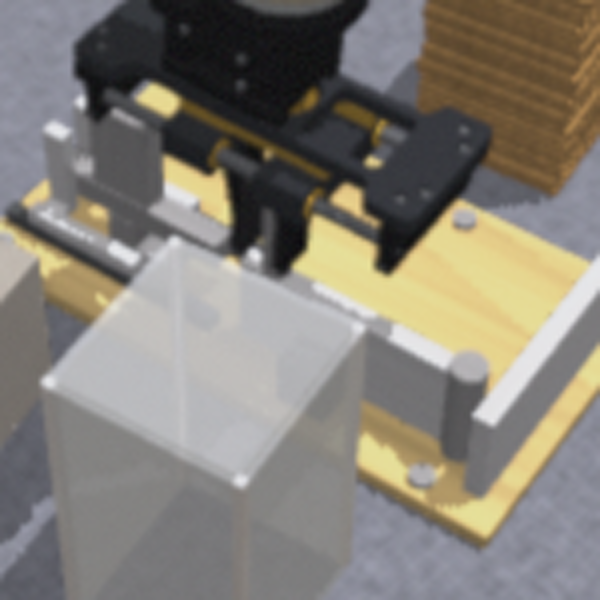

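The wing lies open with the post pinched, and about 7 N of reaction along +y shows it is against the stop. Releasing and retreating upward.

apply_moves --moves '[[[0, 0, 2, 0], [0, 0, 2, 0], [0, 0, 2, 0], [0, 0, 2, 0], [0, 0, 2, 0], [0, 0, 2, 0], [0, 0, 2, 0], [0, 0, 2, 0]]]' --claw 0.7

```text
time: 17.68
tool_pos: [0.5774, -0.0071, 0.096]
orientation: [[-0.202, 0.979, -0.031], [0.979, 0.202, -0.018], [-0.011, -0.034, -0.999]]
wrist_force: [-0.5, -0.2, 0.4]
gripper_width: 0.0576
finger_force: 0.0
```

apply_moves --moves '[[[0, 0, -15, 0], [0, 0, -40, 0], [0, 0, -70, 0], [0, 0, -100, 0], [0, 30, -105, 0], [0, 60, -105, 0], [0, 90, -105, 0], [0, 110, -105, 0]]]'

```text
time: 18.35
tool_pos: [0.6902, 0.0178, 0.1971]
orientation: [[-0.203, 0.979, -0.03], [0.979, 0.202, -0.018], [-0.011, -0.033, -0.999]]
wrist_force: [-0.6, -0.8, 0.2]
gripper_width: 0.0609
finger_force: 0.0
```

```bash
python3 -c "
from h import *
p=np.load('p.npy')
I=[]
for n,(x0,y0) in (('scene',(215,150)),('top',(190,115))):
    im=cv2.cvtColor(robot.camera(n),cv2.COLOR_RGB2BGR);cv2.imwrite(f'pics/f{n}.png',im)
    I.append(cv2.resize(im[y0:y0+140,x0:x0+95],None,fx=4.2,fy=4.2,interpolation=2))
cv2.imwrite('pics/e.png',np.hstack(I));print(I[0].shape)
for a in(1.45,1.51,1.571,1.62):
    X=jw(p,[[.11-.115*np.sin(a),-.06+.115*np.cos(a),.129]])
    print(a,(proj('scene',X)+.5-[215,150])*4.2,(proj('top',X)+.5-[190,115])*4.2+[I[0].shape[1],0])
go(jw(p,[[-.12,-.041,.2]]),p[2]+np.pi/2);print(np.round(robot.state()['q'],1))
"
```

```text
(588, 399, 3)
1.45 [[251.47652749 147.83661235]] [[717.25392985 275.26269601]]
1.51 [[242.20680123 155.64148907]] [[730.46108271 274.00965905]]
1.571 [[233.41301132 164.04208304]] [[743.77954742 271.93226297]]
1.62 [[226.8336033  171.11642185]] [[754.3640551 269.6823244]]
t 18.45 tcp [0.69   0.0183 0.1957] shift [  27.1 -228.8    3.3] spin -1.563
[-2.8 26.1 -4.1 77.4  2.6 78.5  4.7]
```

View pics/e.png

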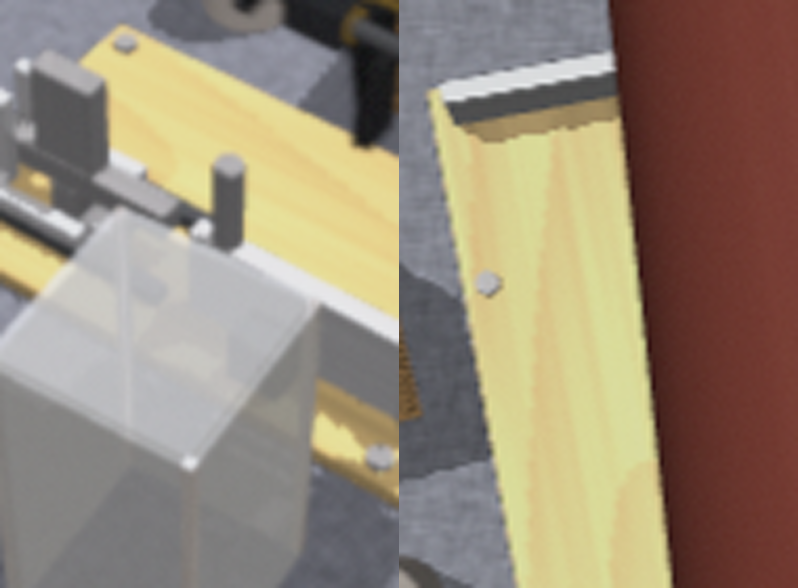

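The scene half shows the post top at (229,164) against a predicted (233,164) for 1.571 rad, so the wing is at its stop and the bolt is still back. Returning to the handle.

apply_moves --moves '[[[3, -20, 0, -0.1], [7, -50, 0, -0.2], [11, -85, 0, -0.3], [15, -120, 0, -0.4], [19, -155, 0, -0.5], [23, -190, 0, -0.6], [26, -215, 0, -0.7], [27, -228, 0, -0.8]]]'

```text
time: 19.12
tool_pos: [0.4563, -0.0032, 0.2048]
orientation: [[-0.846, 0.533, -0.031], [0.534, 0.845, -0.018], [0.016, -0.032, -0.999]]
wrist_force: [0.8, 0.0, 0.8]
gripper_width: 0.0611
finger_force: 0.0
```

apply_moves --moves '[[[0, 0, 0, -0.1], [0, 0, 0, -0.2], [0, 0, 0, -0.3], [0, 0, 0, -0.4], [0, 0, 0, -0.5], [0, 0, 0, -0.6], [0, 0, 0, -0.7], [0, 0, 0, -0.763]]]'

```text
time: 19.78
tool_pos: [0.4589, -0.0028, 0.2047]
orientation: [[-0.979, -0.2, -0.031], [-0.2, 0.98, -0.018], [0.034, -0.012, -0.999]]
wrist_force: [0.6, 0.3, -0.4]
gripper_width: 0.0608
finger_force: 0.0
```

```bash
python3 -c "
from h import *
p=np.load('p.npy')
go(jw(p,[[-.119,-.041,.094]]),p[2]+np.pi/2);s=robot.state();print(np.round(s['q'],1),np.round(s['orientation'],3))
"
```

```text
t 19.7833 tcp [ 0.4589 -0.0028  0.2047] shift [ -6.5   2.  110.5] spin 0.004
[  3.8  -0.7  -9.6 109.    0.8  73.6  95.5] [[-0.979 -0.2   -0.031]
 [-0.2    0.98  -0.018]
 [ 0.034 -0.012 -0.999]]
```

apply_moves --moves '[[[-6, 2, 10, 0], [-6, 2, 35, 0], [-6, 2, 60, 0], [-6, 2, 80, 0], [-6, 2, 97, 0], [-6, 2, 106, 0], [-6, 2, 110, 0], [-6, 2, 110, 0]]]'

```text
time: 20.45
tool_pos: [0.4613, -0.0014, 0.0937]
orientation: [[-0.981, -0.194, -0.032], [-0.193, 0.981, -0.018], [0.035, -0.011, -0.999]]
wrist_force: [-0.3, -0.6, 0.3]
gripper_width: 0.0611
finger_force: 0.0
```

apply_moves --moves '[[[0, 0, 0, 0], [0, 0, 0, 0], [0, 0, 0, 0], [0, 0, 0, 0], [0, 0, 0, 0], [0, 0, 0, 0], [0, 0, 0, 0], [0, 0, 0, 0]]]' --claw 0

```text
time: 21.12
tool_pos: [0.4619, -0.0017, 0.0945]
orientation: [[-0.98, -0.195, -0.03], [-0.194, 0.981, -0.018], [0.033, -0.012, -0.999]]
wrist_force: [1.6, -8.6, 1.4]
gripper_width: 0.0162
finger_force: 29.6
```

apply_moves --moves '[[[0, 0, 0, 0], [0, 0, 0, 0], [0, 0, 0, 0], [0, 0, 0, 0], [0, 0, 0, 0], [0, 0, 0, 0], [0, 0, 0, 0], [0, 0, 0, 0]]]'

```text
time: 21.78
tool_pos: [0.4619, -0.0018, 0.0945]
orientation: [[-0.98, -0.195, -0.03], [-0.194, 0.981, -0.018], [0.033, -0.012, -0.999]]
wrist_force: [0.7, -4.6, 2.2]
gripper_width: 0.0159
finger_force: 30.0
```

apply_moves --moves '[[[0, 0, -4, 0], [0, 0, -8, 0], [0, 0, -12, 0], [0, 0, -16, 0], [0, 0, -19, 0], [0, 0, -21, 0], [0, 0, -21, 0], [0, 0, -21, 0]]]'

```text
time: 22.45
tool_pos: [0.4621, -0.0018, 0.1151]
orientation: [[-0.98, -0.194, -0.031], [-0.194, 0.981, -0.019], [0.034, -0.012, -0.999]]
wrist_force: [0.7, -6.4, -1.5]
gripper_width: 0.0157
finger_force: 30.0
```

apply_moves --moves '[[[-6, 0, 0, 0], [-14, 0, -0.5, 0], [-22, 0, -0.8, 0], [-30, 0, -1, 0], [-38, 0, -1.3, 0], [-45, 0, -1.5, 0], [-50, 0, -1.7, 0], [-50, 0, -1.7, 0]]]'

```text
time: 23.12
tool_pos: [0.512, 0.0083, 0.1149]
orientation: [[-0.98, -0.195, -0.031], [-0.194, 0.981, -0.018], [0.034, -0.012, -0.999]]
wrist_force: [1.9, -5.7, -2.3]
gripper_width: 0.0159
finger_force: 30.0
```

apply_moves --moves '[[[-1, 0, 0, 0], [-2, 0, 0, 0], [-3, 0, 0, 0], [-4, 0, 0, 0], [-4, 0, 0, 0], [-4, 0, 0, 0], [-4, 0, 0, 0], [-4, 0, 0, 0]]]'

```text
time: 23.78
tool_pos: [0.5139, 0.0086, 0.1142]
orientation: [[-0.98, -0.194, -0.034], [-0.194, 0.981, -0.019], [0.037, -0.012, -0.999]]
wrist_force: [-3.4, -5.5, -1.9]
gripper_width: 0.016
finger_force: 30.0
```

The front stop is reached: 54.6 mm from the back stop and about 3 N of reaction. Lowering.

apply_moves --moves '[[[1, 0, 4, 0], [1, 0, 8, 0], [1, 0, 12, 0], [1, 0, 16, 0], [1, 0, 19, 0], [1, 0, 21, 0], [1, 0, 21, 0], [1, 0, 21, 0]]]'

```text
time: 24.45
tool_pos: [0.5138, 0.0086, 0.0945]
orientation: [[-0.98, -0.195, -0.031], [-0.194, 0.981, -0.018], [0.034, -0.012, -0.999]]
wrist_force: [-0.7, -4.6, 3.9]
gripper_width: 0.0154
finger_force: 30.0
```

apply_moves --moves '[[[0, 0, 0, 0], [0, 0, 0, 0], [0, 0, 0, 0], [0, 0, 0, 0], [0, 0, 0, 0], [0, 0, 0, 0], [0, 0, 0, 0], [0, 0, 0, 0]]]' --claw 0.7

```text
time: 25.12
tool_pos: [0.5138, 0.009, 0.0943]
orientation: [[-0.98, -0.195, -0.031], [-0.194, 0.981, -0.018], [0.034, -0.011, -0.999]]
wrist_force: [-0.1, -0.7, 0.8]
gripper_width: 0.0581
finger_force: 0.0
```

apply_moves --moves '[[[0, 0, -15, 0], [0, 0, -40, 0], [0, 0, -70, 0], [0, 0, -100, 0], [30, 0, -105, 0], [60, 0, -105, 0], [80, 0, -105, 0], [80, 0, -105, 0]]]'

```text
time: 25.78
tool_pos: [0.4358, -0.0056, 0.2024]
orientation: [[-0.981, -0.194, -0.031], [-0.193, 0.981, -0.018], [0.034, -0.012, -0.999]]
wrist_force: [1.0, 0.1, -0.6]
gripper_width: 0.0608
finger_force: 0.0
```

```bash
python3 -c "
from h import *
p=np.load('p.npy')
im=cv2.cvtColor(robot.camera('scene'),cv2.COLOR_RGB2BGR)
cv2.imwrite('pics/g.png',cv2.resize(im[130:280,190:340],None,fx=4,fy=4,interpolation=2))
f=lambda X:((proj('scene',jw(p,X))+.5-[190,130])*4).round().tolist()
for z in(.114,.127):print(f([[-.065+a,-.041+b,z] for a,b in((.02,-.008),(.02,.008),(-.02,.008))]))
print(f([[-.005,-.06,.129]]),robot.state()['wrist_force'])
"
```

```text
[[270.0, 212.0], [288.0, 194.0], [227.0, 164.0]]
[[270.0, 194.0], [288.0, 176.0], [226.0, 146.0]]
[[322.0, 236.0]] [1.37714922 0.40617813 0.01080936]
```

View pics/g.png

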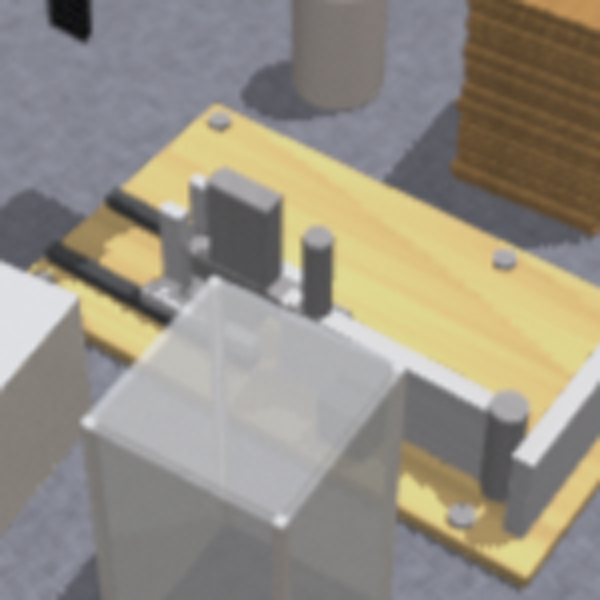

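The handle top corners at (281,193) and (226,168) match the bolt home and down. The post at (318,236) is at the stop, and the bystanders look undisturbed. Handing in.

```bash
python3 -c "
from station import robot
print(robot.close_job())"
```

```text
the job is handed in; nothing more can be done
None
```

The job is handed in at about 26 s with the gripper let go: the bolt is home and down, the wing is open at its stop, and the bystanders look unmoved; I checked this on camera and by force, and the hand-in returned no verdict.

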